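# Set the iris ring of the board-inspection camera

## Task

Two upward-looking cameras stand on the repair bench. On the one whose lens has the slim ring, turn that ring until its tab lines up with the white index line of its camera, then let go; do not touch the fixed lens rings just above and below it, and leave the other camera, with the wide ring, alone.

Things in the scene. Friction and masses are not known exactly. Their poses are not given: they have to be found in the camera images.
- iris_ring (a joint): The slim black knurled ring to turn: 54 mm diameter, 10 mm high, mid-height 84 mm over the bench, axis vertical. A level tab, 8 mm wide, 6 mm high, reaches 43 mm from the axis. Value: angle of the tab from the index line, rad, anticlockwise from above; 0 = in line. Starts 0.7 to 1.3; range -0.5 to 1.7, no stop at 0. Takes 0.12 N m (3 N at the tab), stays where left.
- lens_barrel: Fixed bare steel lens rings just above and below the slim ring, not to be touched: 40 mm diameter, so the slim ring stands 7 mm proud all round; the lower from 57 to 79 mm over the bench, the front one from 89 to 105 mm. Origin: on the ring's axis at the slim ring's mid-height (84 mm); z up, x towards the index line.
- index_mark (a point): White index line on top of the slim-ring camera's housing, 14 x 6 mm, pointing out from the lens axis; this point is its middle, 32 mm from the axis, 58 mm over the bench. A smaller black mark tops the front ring in the same direction. The housing is 80 mm square, top at 57 mm, on a fixed plate 120 mm square, 12 mm thick.
- wide_camera: The other camera, to be left alone: same fixed plate, housing and lens diameters, 105 mm high in all, but its one turning ring is wide (28 mm high, also with a tab to 43 mm from the axis). Origin: underside of its 120 mm square plate, on the lens axis; z up, x towards its own index line.
Not all that is in view belongs to the job. What is shaped like the part that bears iris_ring but blue or orange is not meant.

How it is judged (in metres and radians):
At the end, for the whole second after the job is handed in: The slim ring's tab is within 10 degrees (0.175 rad) of the white index line, and the ring is at rest (value of joint iris_ring between -0.175 and 0.175 rad and velocity of joint iris_ring between -0.05 and 0.05 rad/s); the robot touches nothing.
It fails at once if the robot touches the fixed lens rings above or below the slim ring (over 1 N) (contact force between lens_barrel and the fingers above 1 N or contact force between lens_barrel and the arm above 1 N).
It fails at once if the robot touches the other camera, the one with the wide ring (over 1 N) (contact force between wide_camera and the fingers above 1 N or contact force between wide_camera and the arm above 1 N).
It also fails if it takes over 32 s, if anything falls off the work surface, if the arm or the gripper's body presses on something with over 40 N, if the wrist force passes 120 N, or if a joint passes its speed limit or range.

## Robot

A 6-joint arm with a two-finger parallel gripper is mounted at the origin on the work surface. World frame = base frame: x ahead of the robot, y to its left, z up, the work surface at z = 0. Lengths are in mm, angles in rad, forces in N, time in s.
With the tool pointing down it reaches from about 225 to 875 mm from the base axis. Payload 3.4 kg.
Tool frame: the origin (TCP) lies where the fingers leave the gripper's body, on its centre line; the fingertips stand robot.finger_overhang ahead of it and the grasp point (between the pads) lies 54 mm ahead of it (robot.finger_overhang is the distance from the TCP to the fingertips, in mm); z points along the fingers, y is the line along which they close (so a half turn about z gives the same grasp; the last joint's range is limited). The gripper opens to 85 mm and grips with 20 to 120 N. Pads are 22 mm wide; open, the fingers measure 114 mm over their backs; the gripper's body (76 mm by 85 mm) begins 54 mm behind the grasp point. The pads swing forward as they close: fully open they stand 13 mm farther back than shut.
Start: joints at [1.08, 0.276, 1.505, -0, 1.361, -0.121], TCP at [207.837, 536.152, 303.928] pointing down, gripper open.
Joint ranges: [-2.89, 2.89], [-0.75, 2.08], [0.22, 2.7], [-1.18, 4.32], [0.11, 2.71], [-2.7, 2.7]. Speed limits (rad/s): [2.57, 2.57, 3.14, 3.14, 3.14, 3.14].

## Interface

Orientations are given as a rotation vector (axis times angle).
In Python, from bench import robot gives the robot as it stands. Calls block until the motion is done:
- robot.reach(position, orientation): joint-space move of the TCP to a pose.
- robot.move_straight(position, rate=150, attitude=None): straight line of the TCP; attitude=None keeps the orientation; rate is the mean speed in mm/s.
- robot.move_joints(angles): joint-space move.
- robot.gripper_to(opening, strength=None): finger opening in mm; strength is the grip in N (None keeps the last); returns when the fingers have stopped.
- robot.wait(seconds).
- robot.ik(position, orientation): joint angles nearest the present ones, or None.
- robot.state(): the state.
- robot.read_camera(name): name is "scene" or "side" or "wrist"; returns (picture, depth): 480x640x3 uint8, red, green, blue; 480x640 float32, mm along the optical axis (not along the pixel's ray), 0 where there is no reading.
- robot.camera_model(name): a dict with "intrinsics" (3x3 intrinsics, pixels), "world_from_camera" (4x4, takes a point from camera to world coordinates). Camera axes: x right, y down, z forward; pixel columns grow to the right and rows downward; lengths in mm; the calibration is good to about 2 mm. The wrist camera is an equidistant fisheye: a pixel r from the principal point sees the ray r / f radians off the axis. A picture is of the moment at which its call begins: read the wrist's pose just before it. camera_model takes no time and is no camera call; for the wrist camera it gives the pose at the moment of the call.
A pose or a line that the arm cannot do raises robot.IKError and nothing moves.
- robot.close_job(): hands the job in; it is judged then, once.
The state is a dict: "time": time; "joint_pos": joint angles; "qvel": joint speeds; "joint_efforts": joint torques, N m; "ee_pos": TCP position; "ee_rot": TCP orientation; "force": force on the tool from outside, world axes, zero at the start; "moment": the same for the moment, N m; "grip_width": finger opening in mm; "finger_force": force on a finger pad.
Only numpy, scipy, OpenCV 4.12 (cv2) and the standard library are available. Lean on these libraries where they do the work, as an engineer would, in place of code of your own. Each camera call takes 0.05 s, during which the arm holds its last target. There are 200 camera calls.

## Working session

There is one attempt and no reset: what is moved stays moved. The work goes in short steps, each a Python script; the robot and the scene stay as the last script left them, time stands still between calls to the robot, and variables do not carry over. Pictures are saved under pics/ and viewed, at most 10 in all, crops included, and the job is handed in when it is done.

```bash
mkdir -p pics; ls; python3 - <<'E'
from bench import robot
import cv2,numpy as np
s=robot.state();print(s['time'],robot.finger_overhang,s['ee_rot'],s['force'])
for n in("scene","side","wrist"):
    m=robot.camera_model(n);print(n,m['intrinsics'].tolist(),np.round(m['world_from_camera'],3).tolist())
    p,d=robot.read_camera(n);cv2.imwrite(f'pics/{n}.png',p[...,::-1]);np.savez(f'{n}.npz',p=p,d=d,K=m['intrinsics'],T=m['world_from_camera'])
E
```

```text
pics
0.0 72.6 [-5.77508950e-01 -3.08746608e+00  2.70349317e-03] [0.37296744 0.97461566 0.02413038]
scene [[585.09441125536, 0.0, 332.60786942041443], [0.0, 585.09441125536, 236.6769283736043], [0.0, 0.0, 1.0]] [[0.468, 0.6, -0.649, 1173.678], [0.884, -0.33, 0.332, -414.454], [-0.014, -0.729, -0.684, 779.069], [0.0, 0.0, 0.0, 1.0]]
side [[460.2530097594897, 0.0, 320.61422779972355], [0.0, 460.2530097594897, 240.78492105874568], [0.0, 0.0, 1.0]] [[0.965, -0.178, 0.193, 377.824], [-0.263, -0.695, 0.669, -540.462], [0.015, -0.696, -0.718, 612.414], [0.0, 0.0, 0.0, 1.0]]
wrist [[371.64829954431775, 0.0, 317.9237209246033], [0.0, 371.64829954431775, 241.9739766611573], [0.0, 0.0, 1.0]] [[0.362, 0.889, 0.281, 135.999], [0.932, -0.345, -0.111, 563.626], [-0.002, 0.302, -0.953, 373.87], [0.0, 0.0, 0.0, 1.0]]
```

View pics/scene.png

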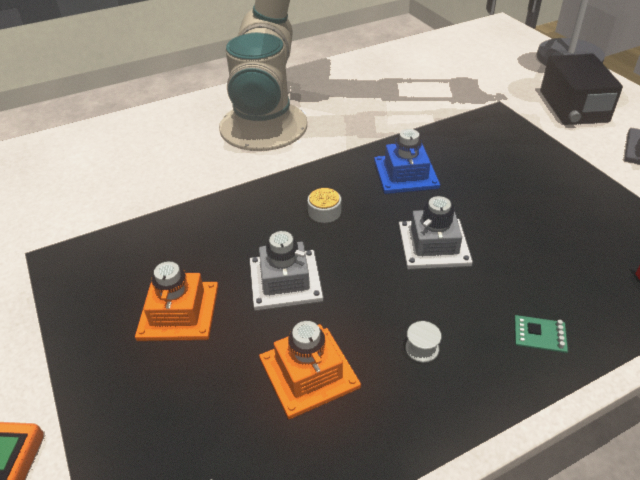

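View pics/side.png

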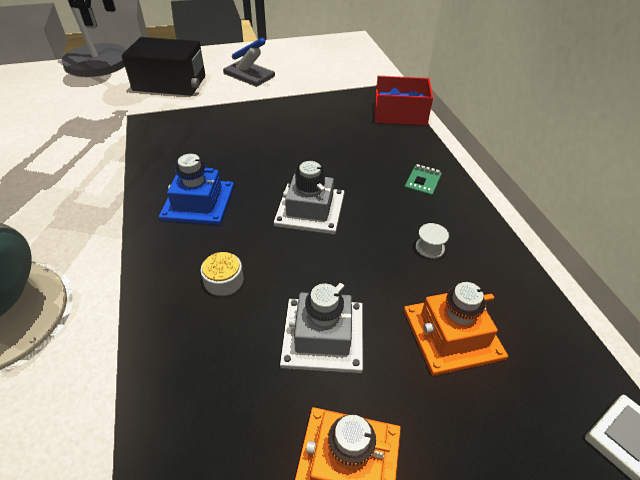

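View pics/wrist.png

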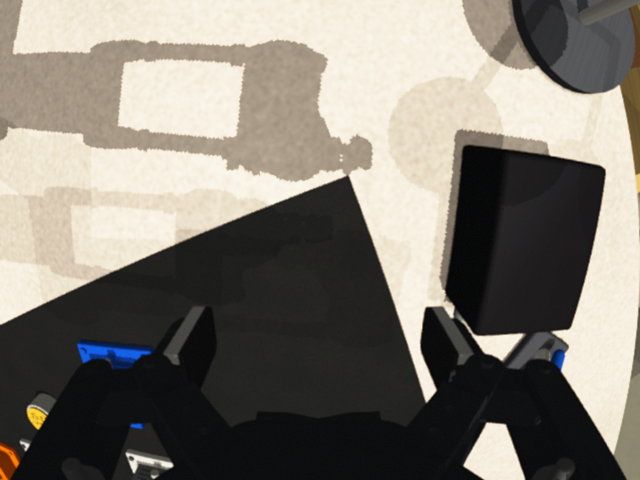

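The scene picture shows five lookalikes: grey at (285,265) and (437,230), orange at (175,300) and (308,360), blue at (407,160). Orange and blue are ruled out. Grey (437,230) looks to have the tall black ring, so (285,265) should be the slim one. I'll check that in a crop.

```bash
python3 - <<'E'
import cv2,numpy as np
A=np.load('scene.npz')['p'];B=np.load('side.npz')['p']
c=lambda I,x,y:cv2.resize(I[y:y+70,x:x+93],(400,300),interpolation=cv2.INTER_CUBIC)
o=np.vstack([np.hstack([c(A,240,222),c(A,392,185)]),np.hstack([c(B,280,275),c(B,265,150)])])
cv2.imwrite('pics/crop1.png',o[...,::-1])
E
```

```text
(no output)
```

View pics/crop1.png

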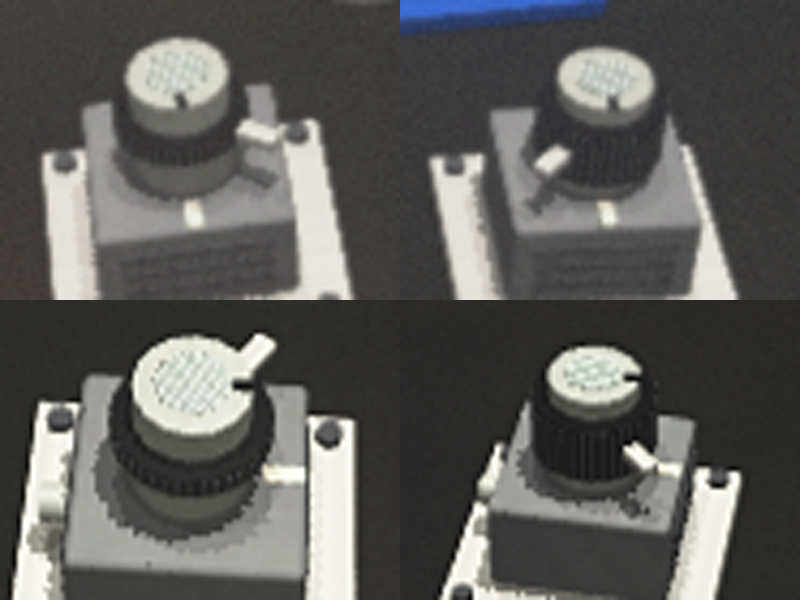

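The crop settles it: grey at scene (285,265) and side (325,310) has the slim ring, and the one at scene (437,230) has the wide ring. On the slim camera:

| Feature | Scene pixel | Side pixel |
|---|---|---|
| Front disc | (281.2,240) | (323.5,295.3) |
| Index line | (285,271.7) | (346.3,315.4) |
| Tab | (301,252.8) | (340,286.7) |

```bash
cat > h.py <<'E'
import numpy as np
def ray(K,T,uv,z):
    d=T[:3,:3]@np.linalg.solve(K,[uv[0],uv[1],1]);o=T[:3,3]
    return (o+d*(z-o[2])/d[2])[:2]
E
python3 - <<'E'
from h import *
pts={'scene':[((281.2,240),105),((284.9,271.7),58),((301,252.8),87)],'side':[((323.5,295.3),105),((346.3,315.4),58),((340,286.7),87)]}
for n,L in pts.items():
    D=np.load(n+'.npz');P=[ray(D['K'],D['T'],*l) for l in L]
    a=lambda v:np.arctan2(v[1],v[0])
    print(n,np.round(P,1).tolist(),np.hypot(*(P[1]-P[0])),np.hypot(*(P[2]-P[0])),a(P[1]-P[0]),a(P[2]-P[0]))
    u={'scene':(437,230),'side':(310,170)}[n]
D=np.load('scene.npz');print('wide',ray(D['K'],D['T'],(392+607/400*93-93,185+75*.2333),105))
D=np.load('side.npz')
print(ray(D['K'],D['T'],(265+195*.2325,150+70*.2333),105))
E
```

```text
scene [[500.0, -166.4], [527.5, -175.7], [526.7, -143.4]] 29.010273442200806 35.20207612002584 -0.32745267808850026 0.7118767192768658
side [[490.9, -169.3], [523.7, -178.4], [522.3, -147.1]] 34.036519104758014 38.41566357029645 -0.27069389652767334 0.6155461186383884
wide [548.01361918 123.27059733]
[546.03371836 119.6585671 ]
```

```bash
cat >> h.py <<'E'
from scipy.spatial.transform import Rotation as R
def down(yaw): # tool z down, tool x at yaw
    x=np.array([np.cos(yaw),np.sin(yaw),0]);z=np.array([0,0,-1.])
    return R.from_matrix(np.c_[x,np.cross(z,x),z]).as_rotvec()
def wray(K,T,uv,z):
    p=np.array([uv[0]-K[0,2],uv[1]-K[1,2]])/K[0,0];r=np.hypot(*p)
    d=T[:3,:3]@np.r_[np.sin(r)*p/r,np.cos(r)];o=T[:3,3]
    return (o+d*(z-o[2])/d[2])[:2]
E
python3 - <<'E'
from bench import robot
from h import *
import cv2
a=.67;p=np.array([495,-168])+42*np.array([np.cos(a),np.sin(a)])
for y in (a+np.pi,a+np.pi-.25,-.3+np.pi):print(robot.ik([*p,222],down(y)))
robot.reach([*p,240],down(a+np.pi-.2));robot.gripper_to(34)
m=robot.camera_model('wrist');P,d=robot.read_camera('wrist');cv2.imwrite('pics/w1.png',P[...,::-1])
np.savez('w1.npz',p=P,K=m['intrinsics'],T=m['world_from_camera'])
s=robot.state();print(s['time'],s['ee_pos'],s['grip_width'])
E
```

```text
[-3.89912449e-01  2.92728915e-01  1.69516361e+00 -4.44089210e-16
  1.15370013e+00 -2.63070878e+00]
[-0.38991245  0.29272892  1.69516361  0.          1.15370013 -2.38070878]
[-3.89912449e-01  2.92728915e-01  1.69516361e+00 -4.44089210e-16
  1.15370013e+00 -1.66070878e+00]
3.4083 [ 527.91730948 -141.91824085  239.99501717] 33.787850763614315
```

View pics/w1.png

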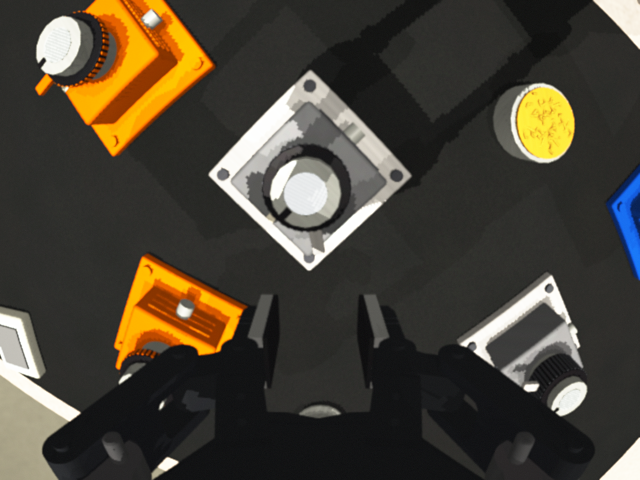

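The wrist picture shows the slim-ring camera with its disc at (307,193) and tab near (318,240). Orange cameras are at lower left (lens about (140,370)) and upper left, and the wide camera is at lower right.

```bash
python3 - <<'E'
import cv2,numpy as np
from h import *
D=np.load('w1.npz');A=D['p'];K,T=D['K'],D['T']
g=cv2.resize(A[130:262,222:398],(800,600),interpolation=cv2.INTER_CUBIC);cv2.imwrite('pics/crop2.png',g[...,::-1])
print('orange',wray(K,T,(140,370),105),'orange2',wray(K,T,(70,47),105),'wide',wray(K,T,(570,395),105),'lens',wray(K,T,(307,193),105))
E
```

```text
orange [ 668.03482712 -221.29241844] orange2 [ 472.75054364 -346.99904777] wide [543.46407135 117.56771507] lens [ 494.53625469 -166.0704024 ]
```

View pics/crop2.png

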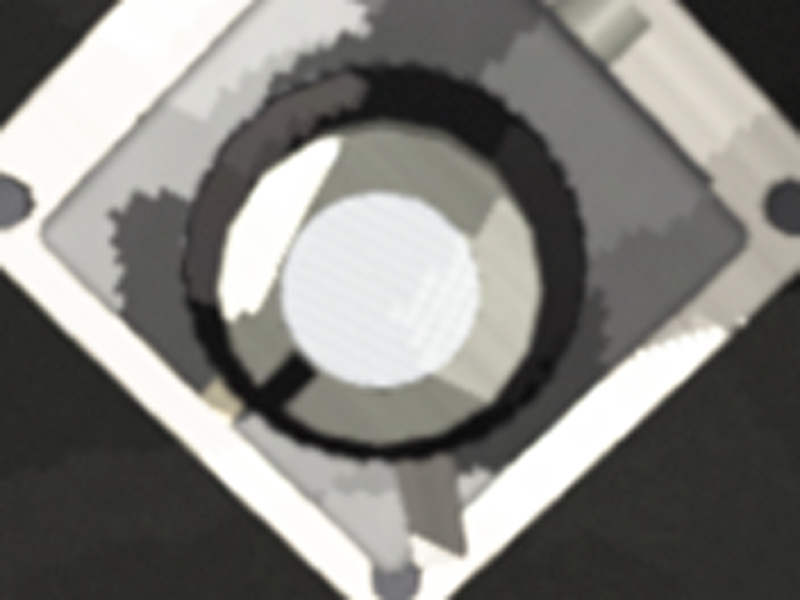

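The enlarged crop shows, in full-image pixels, front disc centre (305.7,192.3), black mark's outer end (279.6,218), index line (271.3,218.4), and tab from base (315.9,231.6) to tip (318.8,249.9).

```bash
python3 - <<'E'
from h import *
D=np.load('w1.npz');K,T=D['K'],D['T']
w=lambda u,z:wray(K,T,u,z)
c1=w((305.7,192.3),105);c2=w((306.5,187.7),87);c=(c1+c2)/2
print('c',c1,c2)
for n,u,z in(('mark',(279.6,218),105),('idx',(271.3,218.4),58),('base',(315.9,231.6),87),('tip',(318.8,249.9),87)):
    v=w(u,z)-c;print(n,np.hypot(*v),np.arctan2(v[1],v[0]))
E
```

```text
c [ 494.50651099 -166.899906  ] [ 494.81278075 -166.86347799]
mark 20.994240044326254 -0.32746896048204277
idx 37.09799404796735 -0.30544287882420285
base 28.49196923689305 0.6677000214797765
tip 40.71385417974342 0.6529780915883513
```

```bash
cat >> h.py <<'E'
C=np.array([494.7,-166.9]);IDX=-.315
def pt(th,z,r=43):return [*(C+r*np.array([np.cos(th),np.sin(th)])),z]
E
python3 - <<'E'
from bench import robot
from h import *
import cv2
a=.66
def rep(t):
    s=robot.state();print(t,round(s['time'],2),np.round(s['ee_pos'],1),np.round(s['force'],1),round(s['grip_width'],1),s['finger_force'])
robot.move_straight(pt(a,160),attitude=down(a+np.pi-.2));rep('above')
robot.move_straight(pt(a,143),rate=60);rep('down')
robot.gripper_to(13,20);rep('closed')
m=robot.camera_model('wrist');P,d=robot.read_camera('wrist');cv2.imwrite('pics/w2.png',P[...,::-1])
end=IDX-.058
for i,th in enumerate(np.linspace(a,end,6)[1:]):
    robot.move_straight(pt(th,143),rate=40,attitude=down(th+np.pi-.2*(1-(i+1)/5)));rep(th)
m=robot.camera_model('wrist');P,d=robot.read_camera('wrist');cv2.imwrite('pics/w3.png',P[...,::-1])
np.savez('w3.npz',p=P,K=m['intrinsics'],T=m['world_from_camera'])
E
```

```text
above 4.09 [ 529.2 -140.8  160.5] [ 0.2 -0.4 -0.3] 34.1 0.0
down 4.53 [ 528.5 -140.4  142.7] [ 0.1  0.8 -0.3] 33.6 0.0
closed 4.86 [ 528.8 -140.6  143.2] [ 1.2 -1.1 -0.1] 12.9 0.0
0.4534 5.28 [ 533.  -147.8  142.9] [-0.7  2.   0. ] 12.7 0.7448415155522525
0.24680000000000007 5.66 [ 536.4 -156.2  143. ] [-0.7  1.5 -0.4] 12.7 0.8786139031872153
0.040200000000000125 6.03 [ 537.9 -165.2  143.1] [0.9 1.5 0.8] 13.3 0.8262231334811077
-0.16639999999999988 6.41 [ 537.5 -174.1  143.1] [ 2.   1.6 -0.2] 13.1 0.8174156513996422
-0.373 6.78 [ 535.1 -182.7  143.2] [2.  1.1 0.2] 12.9 0.8082103235938121
```

View pics/w3.png

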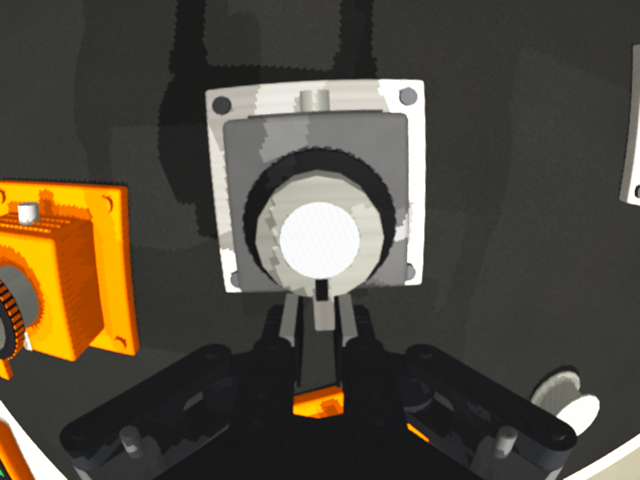

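The tab, at (324,315) between the fingers, lines up with the black mark at (321,290). I'll release it and check from above.

```bash
python3 - <<'E'
from bench import robot
from h import *
import cv2
robot.gripper_to(30)
robot.move_straight(pt(IDX,143),rate=40)
robot.move_straight(pt(IDX,240),rate=150)
robot.wait(.3)
s=robot.state();print(s['time'],np.round(s['ee_pos'],1),s['force'])
m=robot.camera_model('wrist');P,d=robot.read_camera('wrist')
np.savez('w4.npz',p=P,K=m['intrinsics'],T=m['world_from_camera'])
cv2.imwrite('pics/w4.png',cv2.resize(P[130:262,222:398],(800,600),interpolation=cv2.INTER_CUBIC)[...,::-1])
E
```

```text
8.4917 [ 535.3 -180.1  239.2] [ 0.52520818 -0.89062117  0.19301822]
```

View pics/w4.png

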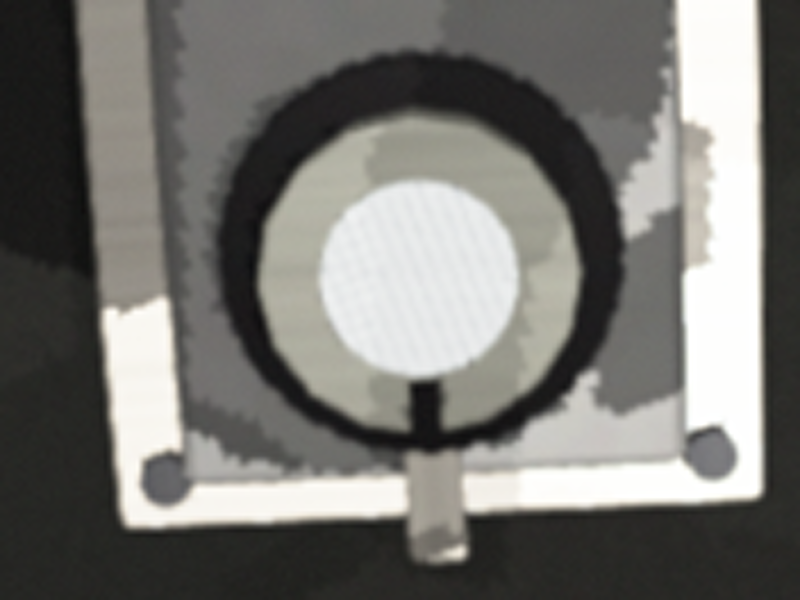

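After release, the black mark at (425,410) and the tab at (436,500), seen from the lens centre (421,262) in this crop, agree to about 0.03 rad. The gripper is clear of everything, so I'll hand in.

```bash
python3 -c "
from bench import robot
print(robot.close_job())"
```

```text
the job is handed in; nothing more can be done
None
```

I turned the slim ring until its tab was within about 0.03 rad of the index line (measured against the matching black mark), let go and backed off, and handed the job in at about 8.5 s; the wide-ring camera was left alone.

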